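# Turn over the flip tag of the wafer-sheet tray

### The job

The whole round wafer sheets have dried and are ready for cutting: push the flip tag of their tray over its hinge with a fingertip, easing it right over without flicking it, and press it down until it lies flat on the other side with its ring face up. Do not pinch the tag, do not drag or lift the tray, leave the other two trays' tags as they are, and leave everything else where it stands.

Things in the scene. Friction and masses are not known exactly. Their poses are not given: they have to be found in the camera images.
- tray_sheets: stainless tray holding the stack of whole round wafer sheets (the one to mark). Origin: underside centre of its basin, 180 x 190 x 50 mm; its x axis points from its tag deck to the basin, away from the robot (within 0.2 rad), z up. The trays are built alike, stand loose, weigh 1.8 to 2.7 kg and swap places between starts
- tray_cut: the same kind of tray, holding a flat heap of small cut wafers 30 mm across; its tag is already turned over, ring face up
- tray_empty: the same kind of tray, empty; its tag lies plain face up
- tray_sheets_pivot (a point): middle of the hinge pin of the sheets tray's tag, 135 mm in front (-x) of the tray's origin, 72 mm above the table; axes are the tray's, pin along y. The pin runs across the middle of the tag deck, a level plate 90 mm deep (45 mm before and behind the pin) and 100 mm wide, its top 62 mm above the table, in front of the basin
- tag_sheets (a joint): hinge angle of the sheets tray's tag: 0 = lying on the deck's near half, plain face up, lip towards the robot; pi/2 = upright; pi = turned over, level on the far half, ring face up. Starts at 0 to 0.2. The hinge is stiff (0.05 N m, about 1 N at the lip): it holds the tag at any angle, so the tag does not fall over by itself
- tag_sheets_lip (a point): middle of the free edge of that tag, 79 mm from the pin and 10 mm to the plain side of the leaf's mid-plane; moves with the tag. At 0 the deck ends 45 mm from the pin, so the tag's last 34 mm overhang freely 70 mm above the table and a fingertip reaches under. At pi the lip points down above the front of the basin, clear of its wall
- tag_sheets_plain: plain face of that tag: the upper 2 mm at angle 0, set in 3 mm from the edges; origin on the pin. The tag is a stiff white-enamelled steel leaf 92 mm wide (along the pin), 4 mm thick, its mid-plane on the pin: flat from 10 to 62 mm from the pin, then a lip 20 mm long turned 30 degrees to the plain side
- tag_sheets_ring: other face of that tag: the lower 2 mm at angle 0, with a thin raised ring 34 mm across as the 'ready' sign; origin on the pin. It faces down at 0 and up when turned over, and a finger that pushes the tag over from under the lip touches only this face
- tag_cut (a joint): hinge angle of the cut-wafer tray's tag, same meaning; starts near pi (turned over)
- tag_empty (a joint): hinge angle of the empty tray's tag, same meaning; starts between 0 and 0.2
- sheets: stack of whole round wafer sheets, 150 mm across, 30 mm high, in its tray; origin: underside centre
- cut_wafers: heap of small cut wafers, about 130 mm square, 20 mm high, in its tray; origin: underside centre
- cutter: steel round wafer cutter with wooden knob, 54 mm across, 74 mm tall, standing; bystander, loose, beside a tag deck (at its tray's -y side); origin: underside centre
- shaker: aluminium shaker tin, 50 mm across, 88 mm tall, standing; bystander, loose, beside a tag deck (at its tray's -y side); origin: underside centre
- brush: pastry brush, 150 mm long, lying; bystander, loose, beside a tag deck (at its tray's -y side); origin: middle, at the underside
- bowl: mixing bowl, 240 mm across the rim, 110 mm tall; bystander, loose, at the side of the table; origin: underside centre
- spoon: spoon, 180 mm long, lying; bystander, loose, at the side of the table; origin: middle, at the underside
- oil: oil bottle, 68 mm across, 200 mm tall; bystander, loose, at the side of the table; origin: underside centre
- jar: jar with lid, 84 mm across, 120 mm tall; bystander, loose, at the side of the table; origin: underside centre

How it is judged:
By the outcome, as a careful person would: the job done as asked, in the order asked, and still so for the second after the job is handed in, with the robot touching nothing.
It also fails if it takes over 51 s, if anything falls off the work surface, if the arm or the gripper's body presses on something with over 40 N, if the wrist force passes 120 N, or if a joint passes its speed limit or range.

### The arm

A 6-joint arm with a two-finger parallel gripper is mounted at the origin on the work surface. World frame = base frame: x ahead of the robot, y to its left, z up, the work surface at z = 0. Lengths are in m, angles in rad, forces in N, time in s.
With the tool pointing down it reaches from about 0.275 to 0.85 m from the base axis. Payload 19 kg.
Tool frame: the origin (TCP) lies at the very end of the fingers, on their centre line; the grasp point (between the pads) lies 19 mm behind it (ctrl.tcp_to_grasp is the distance from the TCP to the grasp point, in m); z points along the fingers, x is the direction in which the jaws open and shut, and the axes are right-handed (so a half turn about z gives the same grasp; the last joint's range is limited). The gripper opens to 85 mm and grips with 20 to 120 N. Pads are 22 mm wide; open, the fingers measure 114 mm over their backs; the gripper's body (76 mm by 85 mm) begins 54 mm behind the grasp point. The pads swing forward as they close: fully open they stand 13 mm farther back than shut.
Start: joints at [-1.472, 0.15, 1.437, -0, 1.554, -0.134], TCP at [0.133, -0.559, 0.231] pointing down, gripper open.
Joint ranges: [-2.8, 2.8], [-0.68, 2.1], [0.12, 2.68], [-1.39, 4.53], [0.16, 2.79], [-2.81, 2.81]. Speed limits (rad/s): [1.89, 1.89, 2.22, 3.01, 3.01, 3.01].

### API

Orientations are given as a rotation vector (axis times angle).
In Python, from plant import ctrl, eyes gives the robot as it stands.
- The arm moves only by the tool arm_command, never from a script. Its argument "plan" is a list of rows, each a list of 6 numbers: the shift along the tool's x, y, z in m, then the turn, a rotation vector about the tool's x, y, z in rad. In form: [[tx, ty, tz, ax, ay, az], ...]. A call has 1 to 20 rows; each row shifts and turns the pose as measured when the row begins, along the tool's axes as they then stand; what a row does not reach is not made up. A row lasts 1/8 s, in which the tool goes at most 62.5 mm and 10.7 degrees, less where a joint would pass 70% of its speed; a pose out of reach is approached as far as the arm can. A call with a gripper value outside its range is refused whole. "grip" is the finger opening in m, from 0 to 0.0854, set as the call begins (left out, the last holds). The fingers move at their own pace and stop on an object; the grip force is fixed at half the most. Time passes only in rows, so rows that do not move let the fingers close. It gives the time, the measured TCP pose, the force and the opening at its end, in the units of the state.
- ctrl.observe(): the state, without advancing time (a new reading comes with each control period).
- eyes.snapshot(name): name is "scene" or "top" or "wrist"; returns the picture (420x560x3 uint8, red, green, blue); there is no depth.
- eyes.camera_model(name): a dict with "K" (3x3 intrinsics, pixels), "cam_to_world" (4x4, takes a point from camera to world coordinates). Camera axes: x right, y down, z forward; pixel columns grow to the right and rows downward; lengths in m; the calibration is good to about 2 mm. A picture is of the moment at which its call begins: read the wrist's pose just before it. camera_model takes no time and is no camera call; for the wrist camera it gives the pose at the moment of the call.
- ctrl.sign_off(): hands the job in, once; it reports no verdict.
The state is a dict: "time_s": time; "joint_positions": joint angles; "qvel": joint speeds; "effort": joint torques, N m; "ee_pos": TCP position; "orientation": TCP orientation; "contact_force": force on the tool from outside, world axes, zero at the start; "wrist_torque": the same for the moment, N m; "gripper_width": finger opening in m.
Only numpy, scipy, OpenCV 4.12 (cv2) and the standard library are available. Lean on these libraries where they do the work, as an engineer would, in place of code of your own. Each camera call takes 0.05 s, during which the arm holds its last target.

## Working session

There is one attempt and no reset: what is moved stays moved. The work goes in short steps, Python scripts to look and compute and a tool call to move; the robot and the scene stay as the last step left them, time stands still between calls to the robot, and variables do not carry over. Pictures are saved under pics/ and viewed, and the job is handed in when it is done.

Besides the shell and the picture viewer there is one more tool, called after ">>>" as a command line: name --pt "numbers of a row" for each row, then --argument value for the rest. arm_command: Moves the arm, as the interface text tells. Its arguments: {"type":"object","properties":{"plan":{"type":"array","items":{"type":"array","items":{"type":"number"}}},"grip":{"type":"number"}},"required":["plan"]}

```bash
mkdir -p pics; ls; python3 - <<'E'
from plant import ctrl, eyes
import cv2
print(ctrl.observe())
for n in("scene","top"):
    im=eyes.snapshot(n); cv2.imwrite(f"pics/{n}0.png",im[:,:,::-1])
    m=eyes.camera_model(n); print(n,m)
E
```

```text
pics
{'time_s': 0.0, 'joint_positions': array([-1.47200576e+00,  1.50992807e-01,  1.43803312e+00, -1.90575350e-05,
        1.55378755e+00, -1.34018180e-01]), 'qvel': array([ 5.27212560e-05, -1.48897898e-03, -8.68081779e-05,  2.79827460e-04,
        1.02461255e-03, -6.40605324e-04]), 'effort': array([-4.60030147e-03, -7.13048029e+01, -5.70888519e+01, -6.67418535e-04,
        8.79910891e-03, -9.48715751e-05]), 'ee_pos': array([ 0.13259918, -0.55924998,  0.23067054]), 'orientation': array([-2.46373162e+00,  1.94786917e+00,  1.35306211e-03]), 'contact_force': array([-0.6840506 , -0.72177491,  1.19261231]), 'wrist_torque': array([0.00110147, 0.02007668, 0.0088385 ]), 'gripper_width': 0.08523775349872956}
scene {'K': array([[528.40885259,   0.        , 273.29871958],
       [  0.        , 528.40885259, 208.83548194],
       [  0.        ,   0.        ,   1.        ]]), 'cam_to_world': array([[-0.20825703,  0.76085147, -0.61460073,  1.62230074],
       [ 0.9780681 ,  0.15979672, -0.13359565,  0.21541613],
       [-0.00343527, -0.6289436 , -0.77744334,  1.40083931],
       [ 0.        ,  0.        ,  0.        ,  1.        ]])}
top {'K': array([[488.60260453,   0.        , 272.86297402],
       [  0.        , 488.60260453, 212.28633062],
       [  0.        ,   0.        ,   1.        ]]), 'cam_to_world': array([[ 0.00446108, -0.98415579,  0.17724977,  0.31681068],
       [-0.9999279 , -0.00636636, -0.01018186,  0.00402692],
       [ 0.01114897, -0.17719157, -0.98411323,  1.52063786],
       [ 0.        ,  0.        ,  0.        ,  1.        ]])}
```

View pics/scene0.png

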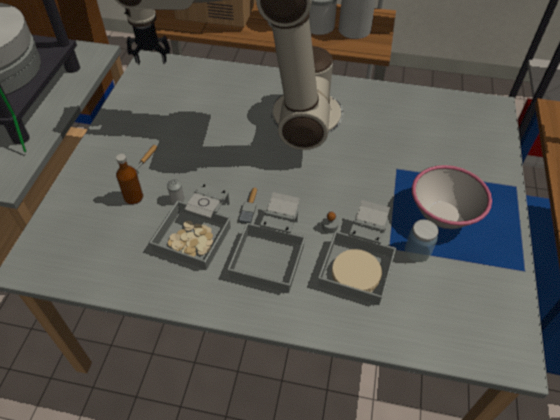

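View pics/top0.png

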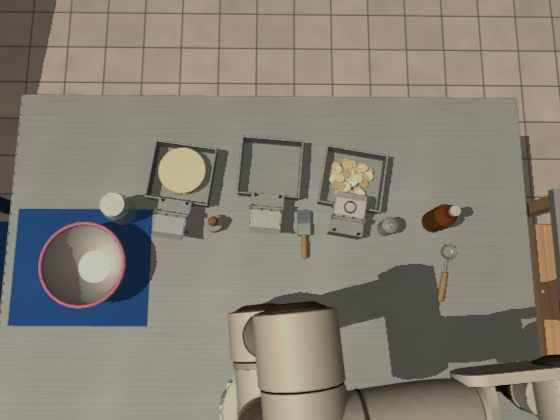

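The sheets tray is the left one in the top view (basin around 183,173, tag around 170,225). The cutter stands at (213,223), with the bowl and jar to the left. Next I'll enlarge both views.

```bash
python3 - <<'E'
import cv2
a=cv2.imread("pics/top0.png")[130:255,90:240]; cv2.imwrite("pics/topc.png",cv2.resize(a,None,fx=4.8,fy=4.8,interpolation=cv2.INTER_CUBIC))
a=cv2.imread("pics/scene0.png")[185:310,300:450]; cv2.imwrite("pics/scenec.png",cv2.resize(a,None,fx=4.8,fy=4.8,interpolation=cv2.INTER_CUBIC))
E
```

```text
(no output)
```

View pics/topc.png

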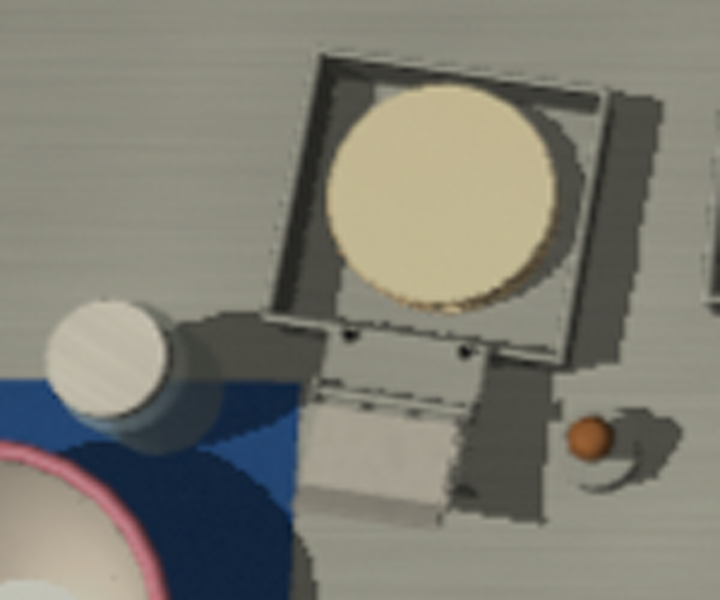

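View pics/scenec.png

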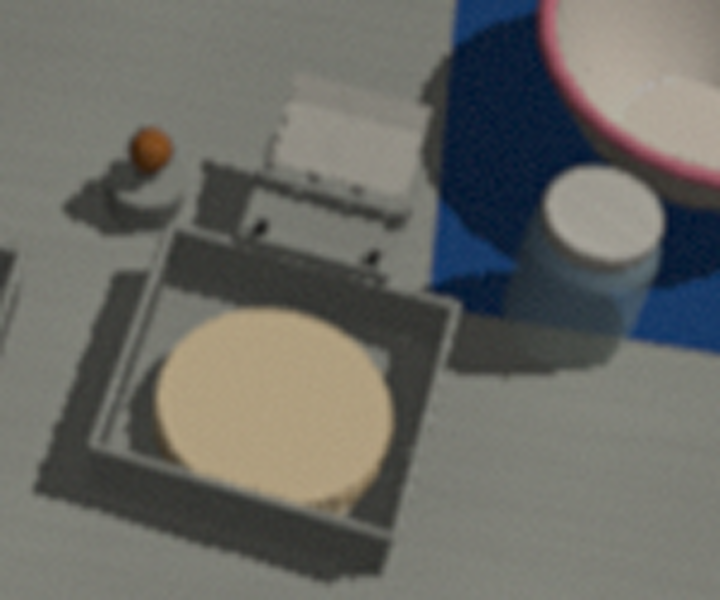

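```bash
cat > h.py <<'E'
import numpy as np
from plant import ctrl,eyes
def ray(n,px,z):
    m=eyes.camera_model(n);T=m["cam_to_world"];d=T[:3,:3]@np.linalg.solve(m["K"],[px[0],px[1],1]);o=T[:3,3]
    return o+d*(z-o[2])/d[2]
def proj(n,P):
    m=eyes.camera_model(n);T=m["cam_to_world"];c=T[:3,:3].T@(np.asarray(P)-T[:3,3]);q=m["K"]@c;return q[:2]/q[2]
E
python3 - <<'E'
from h import *
def tc(u,v,z): return ray("top",((u+.5)/4.8-.5+90,(v+.5)/4.8-.5+130),z)
def sc(u,v,z): return ray("scene",((u+.5)/4.8-.5+300,(v+.5)/4.8-.5+185),z)
for f,pts in((tc,[(322,55),(606,92),(566,367),(268,317)]),(sc,[(95,443),(392,537),(458,300),(172,232)])):
    c=np.array([f(*p,.05) for p in pts]);print(c.round(4)); print("ctr",c.mean(0), "sides",[np.linalg.norm(c[i]-c[i-1]).round(3) for i in range(4)])
    if f is tc: x=(c[0]+c[1]-c[2]-c[3]); 
    else: x=(c[0]+c[1]-c[2]-c[3])
    print("yaw",np.arctan2(x[1],x[0]))
print("hinge ends top",tc(318,398,.072),tc(470,410,.072))
print("tag lip top",tc(296,507,.085),tc(440,524,.085))
print("tag lip scn",sc(295,75,.085),sc(432,105,.085))
print("jar top",tc(108,357,.12),"knob",tc(590,438,.07))
print("bowl rim",ray("top",(83,265),.11))
E
```

```text
[[0.806  0.3537 0.05  ]
 [0.7824 0.168  0.05  ]
 [0.5998 0.1889 0.05  ]
 [0.631  0.38   0.05  ]]
ctr [0.7047936  0.27267119 0.05      ] sides [np.float64(0.177), np.float64(0.187), np.float64(0.184), np.float64(0.194)]
yaw -0.1312148066271351
[[0.7811 0.1719 0.05  ]
 [0.8095 0.3574 0.05  ]
 [0.6262 0.3848 0.05  ]
 [0.61   0.1965 0.05  ]]
ctr [0.70670824 0.27763881 0.05      ] sides [np.float64(0.173), np.float64(0.188), np.float64(0.185), np.float64(0.189)]
yaw -0.14570645602833185
hinge ends top [0.57473659 0.34058185 0.072     ] [0.56772243 0.24535937 0.072     ]
tag lip top [0.50423777 0.34787067 0.085     ] [0.49423521 0.25908474 0.085     ]
tag lip scn [0.48845076 0.26040403 0.085     ] [0.49578276 0.35282074 0.085     ]
jar top [0.59062428 0.45762743 0.12      ] knob [0.55077002 0.17012883 0.07      ]
bowl rim [0.41388886 0.53280766 0.11      ]
```

```bash
cat >> h.py <<'E'
from scipy.spatial.transform import Rotation as Ro, Slerp
YAW=-0.137; PIV=np.array([0.572,0.293,0.072])
X=np.array([np.cos(YAW),np.sin(YAW),0]);Y=np.array([-X[1],X[0],0]);Z=np.array([0,0,1.])
def toolR(phi,flip=1,head=0):
    # z: pitch phi below horizontal heading tray x (+head); x along +-tray y
    hx=Ro.from_rotvec([0,0,head]).apply(X); hy=Ro.from_rotvec([0,0,head]).apply(Y)
    z=np.cos(phi)*hx-np.sin(phi)*Z; x=flip*hy; y=np.cross(z,x)
    return Ro.from_matrix(np.column_stack([x,y,z]))
def cur():
    s=ctrl.observe(); return np.array(s["ee_pos"]),Ro.from_rotvec(s["orientation"]),s
def rows(p0,R0,p1,R1,n):
    sl=Slerp([0,1],Ro.concatenate([R0,R1])); out=[]
    for i in range(n):
        a,b=i/n,(i+1)/n; pa=p0+(p1-p0)*a;pb=p0+(p1-p0)*b;Ra=sl(a);Rb=sl(b)
        out.append(np.r_[Ra.inv().apply(pb-pa),(Ra.inv()*Rb).as_rotvec()])
    return np.array(out)
def show(r): 
    print("["+",".join("["+",".join(f"{v:.4g}" for v in np.round(q,4)+0.)+"]" for q in r)+"]")
def tl(p): d=np.asarray(p)-PIV; return np.array([d@X,d@Y,p[2]])
E
python3 - <<'E'
from h import *
print([d for d in dir(ctrl) if d[0]!='_'],[d for d in dir(eyes) if d[0]!='_'])
p,R,s=cur(); print(R.as_matrix().round(3))
for f in(1,-1):
    T=toolR(1.2,f); print(f,(R.inv()*T).as_rotvec())
mid=np.array([.36,-.28,.32]); Tm=Ro.from_rotvec([0,0,.8])*R
show(rows(p,R,mid,Tm,8))
print(Tm.as_matrix().round(2))
E
```

```text
['IKError', 'observe', 'sign_off', 'tcp_to_grasp'] ['camera_model', 'snapshot']
[[ 0.231 -0.973 -0.   ]
 [-0.973 -0.231  0.001]
 [-0.001 -0.    -1.   ]]
1 [-0.09728078  0.5119424  -2.72912053]
-1 [0.36660533 0.06966341 0.36531163]
[[-0.0274,-0.0357,-0.0111,-0.0001,0,-0.1],[-0.0237,-0.0383,-0.0111,-0.0001,0,-0.1],[-0.0198,-0.0404,-0.0111,-0.0001,0,-0.1],[-0.0156,-0.0422,-0.0111,-0.0001,0,-0.1],[-0.0114,-0.0436,-0.0111,-0.0001,0,-0.1],[-0.0069,-0.0445,-0.0111,-0.0001,0,-0.1],[-0.0025,-0.045,-0.0111,-0.0001,0,-0.1],[0.002,-0.045,-0.0112,-0.0001,0,-0.1]]
[[ 0.86 -0.51 -0.  ]
 [-0.51 -0.86  0.  ]
 [-0.   -0.   -1.  ]]
```

```bash
python3 - <<'E'
from h import *
p,R,s=cur()
w=[(np.array([.36,-.28,.33]),.8,9),(np.array([.40,.10,.33]),1.8,9)]
p0,R0=p,R
for m,a,n in w:
    T=Ro.from_rotvec([0,0,a])*R; show(rows(p0,R0,m,T,n)); p0,R0=m,T
E
```

```text
[[-0.0244,-0.0317,-0.011,-0.0001,0,-0.0889],[-0.0215,-0.0338,-0.011,-0.0001,0,-0.0889],[-0.0184,-0.0356,-0.011,-0.0001,0,-0.0889],[-0.0152,-0.037,-0.011,-0.0001,0,-0.0889],[-0.0118,-0.0382,-0.011,-0.0001,0,-0.0889],[-0.0084,-0.0391,-0.011,-0.0001,0,-0.0889],[-0.0049,-0.0397,-0.011,-0.0001,0,-0.0889],[-0.0013,-0.04,-0.011,-0.0001,0,-0.0889],[0.0022,-0.04,-0.011,-0.0001,0,-0.0889]]
[[-0.0178,-0.0385,0,-0.0001,0,-0.1111],[-0.0134,-0.0403,0,-0.0001,0,-0.1111],[-0.0089,-0.0415,0,-0.0001,0,-0.1111],[-0.0042,-0.0422,0,-0.0001,0,-0.1111],[0.0005,-0.0425,0,-0.0001,0,-0.1111],[0.0052,-0.0421,0,-0.0001,0,-0.1111],[0.0098,-0.0413,0,-0.0001,0,-0.1111],[0.0143,-0.04,0,-0.0001,0,-0.1111],[0.0187,-0.0381,0,-0.0001,0,-0.1111]]
```

>>> arm_command --pt "-0.024 -0.032 -0.011 0 0 -0.09" --pt "-0.022 -0.034 -0.011 0 0 -0.09" --pt "-0.018 -0.036 -0.011 0 0 -0.09" --pt "-0.015 -0.037 -0.011 0 0 -0.09" --pt "-0.012 -0.038 -0.011 0 0 -0.09" --pt "-0.008 -0.039 -0.011 0 0 -0.09" --pt "-0.005 -0.04 -0.011 0 0 -0.09" --pt "-0.001 -0.04 -0.011 0 0 -0.09" --pt "0.002 -0.04 -0.011 0 0 -0.09" --pt "-0.018 -0.038 0 0 0 -0.11" --pt "-0.013 -0.04 0 0 0 -0.11" --pt "-0.009 -0.041 0 0 0 -0.11" --pt "-0.004 -0.042 0 0 0 -0.11" --pt "0 -0.042 0 0 0 -0.11" --pt "0.005 -0.042 0 0 0 -0.11" --pt "0.01 -0.041 0 0 0 -0.11" --pt "0.014 -0.04 0 0 0 -0.11" --pt "0.018 -0.038 0 0 0 -0.11" --grip 0

```text
time_s: 2.35
ee_pos: [0.3831, 0.1219, 0.3322]
orientation: [-3.029, -0.799, 0.001]
contact_force: [1.0, 0.1, -0.5]
gripper_width: -0.0003
```

```bash
python3 - <<'E'
from h import *
p,R,s=cur(); print(p,R.as_matrix().round(3),s["joint_positions"].round(3),s["gripper_width"],s["time_s"])
# pre pose: tip outside lip, pitch .7
T=toolR(.75); tgt=PIV-0.21*X; tgt[2]=.20
print((R.inv()*T).as_rotvec(),tgt)
show(rows(p,R,tgt,T,10))
E
```

```text
[0.38309956 0.12194313 0.33216246] [[ 0.87   0.493 -0.003]
 [ 0.493 -0.87   0.009]
 [ 0.002 -0.009 -1.   ]] [ 0.109 -0.23   1.603  0.009  1.77  -0.405] -0.000321178124517619 2.35
[-0.76826536  0.37078337 -0.86699853] [0.36396766 0.32168009 0.2       ]
[[0.0082,-0.0182,0.0134,-0.0768,0.0371,-0.0867],[0.0093,-0.0184,0.0123,-0.0768,0.0371,-0.0867],[0.0104,-0.0185,0.0113,-0.0768,0.0371,-0.0867],[0.0116,-0.0184,0.0102,-0.0768,0.0371,-0.0867],[0.0129,-0.018,0.0093,-0.0768,0.0371,-0.0867],[0.0141,-0.0176,0.0084,-0.0768,0.0371,-0.0867],[0.0153,-0.0169,0.0077,-0.0768,0.0371,-0.0867],[0.0164,-0.0161,0.007,-0.0768,0.0371,-0.0867],[0.0175,-0.0151,0.0064,-0.0768,0.0371,-0.0867],[0.0186,-0.014,0.006,-0.0768,0.0371,-0.0867]]
```

>>> arm_command --pt "0.008 -0.018 0.013 -0.077 0.037 -0.087" --pt "0.009 -0.018 0.012 -0.077 0.037 -0.087" --pt "0.01 -0.0185 0.011 -0.077 0.037 -0.087" --pt "0.0115 -0.0185 0.01 -0.077 0.037 -0.087" --pt "0.013 -0.018 0.009 -0.077 0.037 -0.087" --pt "0.014 -0.0175 0.0085 -0.077 0.037 -0.087" --pt "0.015 -0.017 0.008 -0.077 0.037 -0.087" --pt "0.0165 -0.016 0.007 -0.077 0.037 -0.087" --pt "0.0175 -0.015 0.0065 -0.077 0.037 -0.087" --pt "0.0185 -0.014 0.006 -0.077 0.037 -0.087"

```text
time_s: 3.6
ee_pos: [0.3593, 0.3279, 0.1954]
orientation: [1.783, 1.624, 0.717]
contact_force: [0.6, 0.7, 0.1]
gripper_width: 0.0002
```

```bash
python3 - <<'E'
from h import *
import cv2
p,R,s=cur(); print(p,tl(p),R.as_matrix().round(3),s["joint_positions"].round(3),s["time_s"],s["contact_force"])
m=eyes.camera_model("wrist");print(m)
im=eyes.snapshot("wrist");cv2.imwrite("pics/w1.png",im[:,:,::-1])
print("piv",proj("wrist",PIV),"lip0",proj("wrist",PIV-.079*X+.01*Z))
im=eyes.snapshot("scene");cv2.imwrite("pics/s1.png",im[:,:,::-1])
E
```

```text
[0.35925602 0.3278527  0.19535542] [-0.21551051  0.0054713   0.19535542] [[ 0.099  0.661  0.744]
 [ 0.995 -0.057 -0.082]
 [-0.012  0.748 -0.664]] [ 1.039 -0.184  2.068 -0.904  1.052 -0.049] 3.6 [0.63968256 0.71803093 0.1372468 ]
{'K': array([[377.54136248,   0.        , 280.38008779],
       [  0.        , 377.54136248, 211.45117767],
       [  0.        ,   0.        ,   1.        ]]), 'cam_to_world': array([[ 0.09847726,  0.41939236,  0.90244794,  0.20383401],
       [ 0.99505502, -0.02969661, -0.09478194,  0.34293502],
       [-0.01295117,  0.90731922, -0.42024291,  0.23487574],
       [ 0.        ,  0.        ,  0.        ,  1.        ]])}
piv [268.83677601 221.61611433] lip0 [269.94362802 196.521943  ]
```

View pics/w1.png

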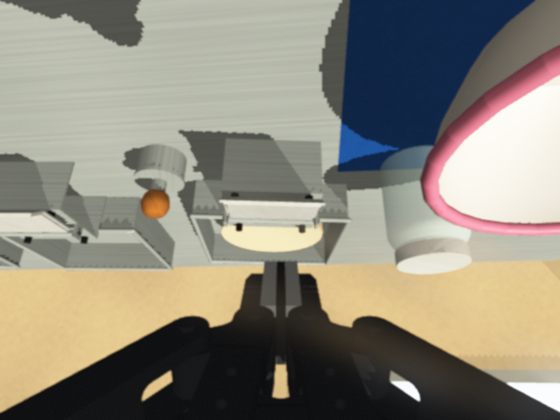

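View pics/s1.png

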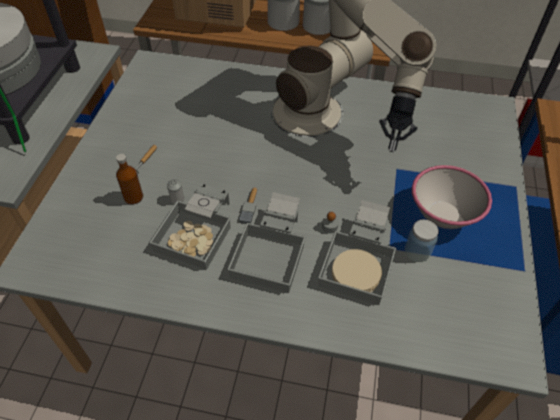

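```bash
python3 - <<'E'
import cv2
from h import *
a=cv2.imread("pics/w1.png")[130:275,180:370]; a=cv2.rotate(a,cv2.ROTATE_180);cv2.imwrite("pics/w1c.png",cv2.resize(a,None,fx=4,fy=4,interpolation=cv2.INTER_CUBIC))
def im(P): q=proj("wrist",P); return [(370-1-q[0])*4, (275-1-q[1])*4]
for th in(0,.1,.2):
  for r,h in((10,2),(62,2),(79,12),(79,8)):
    print(th,r,h,[np.round(im(PIV+.001*((-r*np.cos(th)-(-h)*-np.sin(th)*-1*-1)*X*1+(r*np.sin(th)+h*np.cos(th))*Z)+sy*.046*Y)).tolist() for sy in(-1,1)])
E
```

```text
0 10 2 [[570.0, 222.0], [218.0, 211.0]]
0 62 2 [[590.0, 313.0], [191.0, 300.0]]
0 79 12 [[602.0, 308.0], [179.0, 295.0]]
0 79 8 [[600.0, 325.0], [180.0, 311.0]]
0.1 10 2 [[570.0, 219.0], [218.0, 208.0]]
0.1 62 2 [[592.0, 289.0], [191.0, 276.0]]
0.1 79 12 [[605.0, 278.0], [178.0, 264.0]]
0.1 79 8 [[604.0, 293.0], [178.0, 280.0]]
0.2 10 2 [[570.0, 215.0], [218.0, 204.0]]
0.2 62 2 [[594.0, 264.0], [190.0, 251.0]]
0.2 79 12 [[608.0, 245.0], [176.0, 232.0]]
0.2 79 8 [[606.0, 260.0], [178.0, 247.0]]
```

View pics/w1c.png

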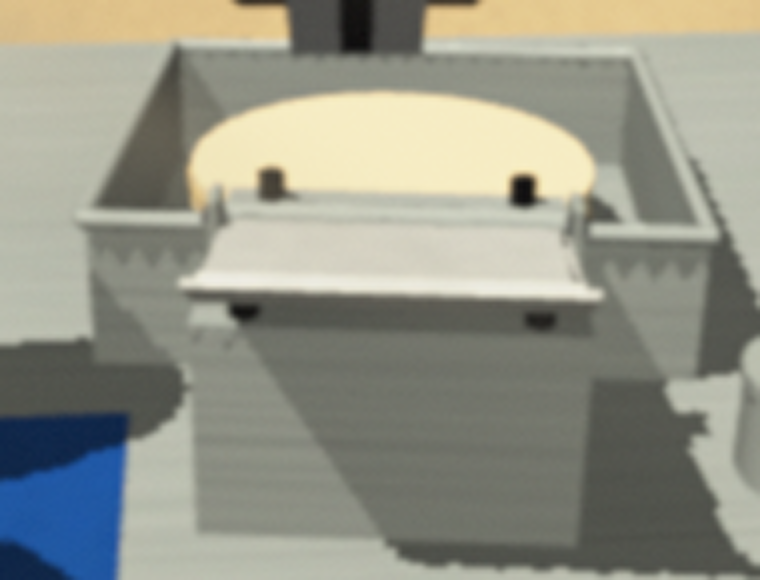

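```bash
cat >> h.py <<'E'
def W(x,y,z): return np.array([PIV[0],PIV[1],0])+x*X+y*Y+z*Z
def go(x,y,z,phi,n,head=0):
    p,R,s=cur(); show(rows(p,R,W(x,y,z),toolR(phi,head=head),n))
def st():
    p,R,s=cur(); r=R.as_matrix(); zt=r[:,2]
    f=np.array(s["contact_force"])
    print("local",tl(p).round(4),"phi",np.arcsin(-zt[2]).round(3),"head",(np.arctan2(zt[1],zt[0])-YAW).round(3),"roll z",r[2,0].round(3),"F local",[round(float(v),1) for v in (f@X,f@Y,f[2])],"q",s["joint_positions"].round(2),"t",s["time_s"])
def tippose(th,phi,rho,h=.011):
    n=np.array([-np.sin(th),-np.cos(th)]); c=rho*np.array([-np.cos(th),np.sin(th)])+.002*n
    k=np.clip((np.pi/2-(th-phi))/.3,-1,1)
    t=c-k*h*np.array([np.sin(phi),np.cos(phi)])
    return t[0],t[1]+.072
E
python3 - <<'E'
from h import *
st(); go(-.150,0,.055,.6,6)
E
```

```text
local [-0.2165  0.0049  0.193 ] phi 0.728 head 0.025 roll z -0.016 F local [0.3, 0.7, -0.1] q [ 1.04 -0.18  2.07 -0.9   1.05 -0.05] t 3.7
[[-0.0009,-0.0098,0.0236,-0.0213,-0.0035,0.006],[-0.0009,-0.0103,0.0233,-0.0213,-0.0035,0.006],[-0.0009,-0.0108,0.0231,-0.0213,-0.0035,0.006],[-0.0008,-0.0113,0.0229,-0.0213,-0.0035,0.006],[-0.0008,-0.0118,0.0227,-0.0213,-0.0035,0.006],[-0.0008,-0.0123,0.0224,-0.0213,-0.0035,0.006]]
```

>>> arm_command --pt "-0.001 -0.01 0.0235 -0.021 -0.0035 0.006" --pt "-0.001 -0.0105 0.0235 -0.021 -0.0035 0.006" --pt "-0.001 -0.011 0.023 -0.021 -0.0035 0.006" --pt "-0.001 -0.0115 0.023 -0.021 -0.0035 0.006" --pt "-0.001 -0.012 0.0225 -0.021 -0.0035 0.006" --pt "-0.001 -0.0125 0.0225 -0.021 -0.0035 0.006" --pt "0 0 0 0 0 0"

```text
time_s: 4.58
ee_pos: [0.4268, 0.3108, 0.0542]
orientation: [1.741, 1.489, 0.793]
contact_force: [-0.8, 0.4, 0.1]
gripper_width: 0.0004
```

```bash
python3 - <<'E'
from h import *
import cv2
st()
im=eyes.snapshot("wrist");cv2.imwrite("pics/w2.png",cv2.rotate(im[:,:,::-1],cv2.ROTATE_180))
im=eyes.snapshot("scene");cv2.imwrite("pics/s2.png",cv2.resize(im[130:320,280:500,::-1],None,fx=3,fy=3,interpolation=cv2.INTER_CUBIC))
go(-.066,0,.053,.6,6)
E
```

```text
local [-0.1462 -0.0022  0.0542] phi 0.602 head -0.008 roll z 0.008 F local [-0.8, 0.3, 0.1] q [ 0.93  0.14  2.2  -1.38  0.83  0.55] t 4.575
[[0.0003,0.007,0.0114,0.0003,0.0006,-0.0024],[0.0002,0.007,0.0114,0.0003,0.0006,-0.0024],[0.0002,0.007,0.0114,0.0003,0.0006,-0.0024],[0.0002,0.007,0.0114,0.0003,0.0006,-0.0024],[0.0002,0.007,0.0114,0.0003,0.0006,-0.0024],[0.0001,0.007,0.0114,0.0003,0.0006,-0.0024]]
```

View pics/w2.png

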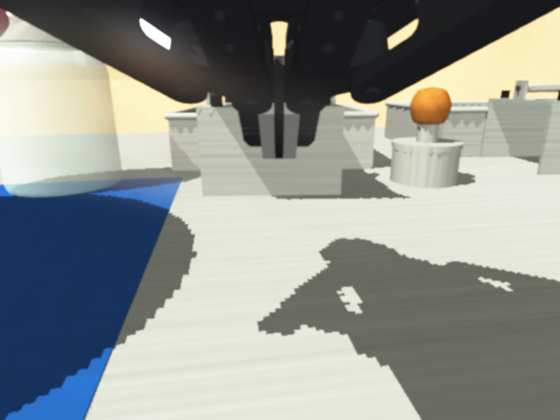

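View pics/s2.png

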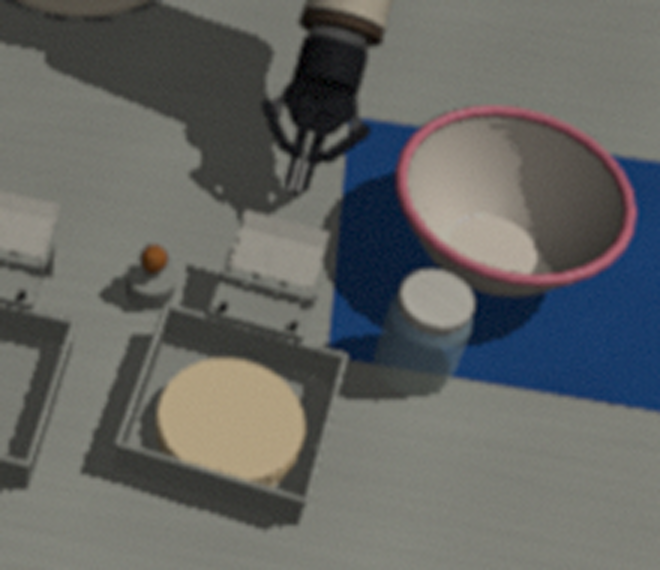

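```bash
python3 - <<'E'
from h import *
st(); go(-.068,0.0,.052,.66,9,head=.25)
E
```

```text
local [-0.146  -0.0007  0.0567] phi 0.598 head -0.004 roll z 0.01 F local [0.7, 0.5, 0.9] q [ 0.93  0.14  2.19 -1.38  0.83  0.54] t 4.675
[[0.0002,0.0044,0.0075,0.0069,0.0228,-0.018],[-0.0001,0.0045,0.0074,0.0069,0.0228,-0.018],[-0.0003,0.0045,0.0074,0.0069,0.0228,-0.018],[-0.0006,0.0046,0.0073,0.0069,0.0228,-0.018],[-0.0008,0.0046,0.0073,0.0069,0.0228,-0.018],[-0.0011,0.0047,0.0072,0.0069,0.0228,-0.018],[-0.0013,0.0047,0.0072,0.0069,0.0228,-0.018],[-0.0016,0.0047,0.0071,0.0069,0.0228,-0.018],[-0.0018,0.0047,0.007,0.0069,0.0228,-0.018]]
```

>>> arm_command --pt "0 0.0045 0.0075 0.007 0.023 -0.018" --pt "0 0.0045 0.0075 0.007 0.023 -0.018" --pt "0 0.0045 0.0075 0.007 0.023 -0.018" --pt "-0.0005 0.0045 0.0075 0.007 0.023 -0.018" --pt "-0.001 0.0045 0.0075 0.007 0.023 -0.018" --pt "-0.001 0.0045 0.007 0.007 0.023 -0.018"

```text
time_s: 5.42
ee_pos: [0.4792, 0.3142, 0.0788]
orientation: [1.646, 1.698, 0.847]
contact_force: [0.1, 0.6, 0.3]
gripper_width: 0.0002
```

```bash
python3 - <<'E'
from h import *
st(); st(); go(-.068,0.0,.052,.66,4,head=.25)
E
```

```text
local [-0.0948  0.0083  0.0788] phi 0.647 head 0.17 roll z 0.002 F local [-0.0, 0.6, 0.3] q [ 0.74  0.04  2.19 -1.39  0.55  0.26] t 5.425
local [-0.0948  0.0083  0.0788] phi 0.647 head 0.17 roll z 0.002 F local [-0.0, 0.6, 0.3] q [ 0.74  0.04  2.19 -1.39  0.55  0.26] t 5.425
[[-0.0032,-0.0016,0.009,0.0033,0.0158,-0.0126],[-0.0033,-0.0016,0.009,0.0033,0.0158,-0.0126],[-0.0034,-0.0016,0.0089,0.0033,0.0158,-0.0126],[-0.0036,-0.0016,0.0089,0.0033,0.0158,-0.0126]]
```

```bash
python3 - <<'E'
from h import *
p,R,s=cur()
r1=rows(p,R,W(-.125,0.003,.085),toolR(.9,head=.2),4); show(r1)
show(rows(W(-.125,0.003,.085),toolR(.9,head=.2),W(-.12,0.0,.047),toolR(.9,head=.2),4))
E
```

```text
[[0,-0.0034,-0.007,0.0633,0.0052,-0.0057],[0,-0.0038,-0.0068,0.0633,0.0052,-0.0057],[0.0001,-0.0042,-0.0066,0.0633,0.0052,-0.0057],[0.0001,-0.0047,-0.0063,0.0633,0.0052,-0.0057]]
[[-0.001,-0.0051,0.0081,0,0,0],[-0.001,-0.0051,0.0081,0,0,0],[-0.001,-0.0051,0.0081,0,0,0],[-0.001,-0.0051,0.0081,0,0,0]]
```

>>> arm_command --pt "0 -0.0035 -0.007 0.063 0.005 -0.006" --pt "0 -0.004 -0.007 0.063 0.005 -0.006" --pt "0 -0.004 -0.0065 0.063 0.005 -0.006" --pt "0 -0.0045 -0.0065 0.063 0.005 -0.006" --pt "-0.001 -0.005 0.008 0 0 0" --pt "-0.001 -0.005 0.008 0 0 0" --pt "-0.001 -0.005 0.008 0 0 0" --pt "-0.001 -0.005 0.008 0 0 0"

```text
time_s: 6.42
ee_pos: [0.4551, 0.3115, 0.0582]
orientation: [1.767, 1.902, 0.679]
contact_force: [0.6, 0.1, 0.3]
gripper_width: -0.0003
```

```bash
python3 - <<'E'
from h import *
st(); go(-.071,0.0,.047,.9,5,head=.15)
E
```

```text
local [-0.1183  0.0023  0.0582] phi 0.887 head 0.214 roll z 0.002 F local [0.6, 0.2, 0.3] q [ 0.67 -0.    2.14 -0.76  0.53 -0.4 ] t 6.425
[[-0.0024,0.0057,0.0075,0.0026,-0.0081,0.0093],[-0.0023,0.0057,0.0075,0.0026,-0.0081,0.0093],[-0.0022,0.0058,0.0075,0.0026,-0.0081,0.0093],[-0.0021,0.0058,0.0075,0.0026,-0.0081,0.0093],[-0.002,0.0058,0.0075,0.0026,-0.0081,0.0093]]
```

```bash
python3 - <<'E'
from h import *
go(-.108,0.001,.046,.9,2,head=.2)
show(rows(W(-.108,0.001,.046),toolR(.9,head=.2),W(-.071,0.0,.046),toolR(.9,head=.15),4))
E
```

```text
[[-0.0017,0,0.0078,0.0065,-0.0045,0.0037],[-0.0017,0,0.0078,0.0065,-0.0045,0.0037]]
[[-0.0021,0.0071,0.0056,0,-0.0078,0.0098],[-0.002,0.0071,0.0056,0,-0.0078,0.0098],[-0.0019,0.0071,0.0056,0,-0.0078,0.0098],[-0.0017,0.0071,0.0056,0,-0.0078,0.0098]]
```

>>> arm_command --pt "-0.0015 0 0.008 0.006 -0.004 0.004" --pt "-0.0015 0 0.008 0.006 -0.004 0.004" --pt "0 0 0 0 0 0" --pt "-0.002 0.007 0.0055 0 -0.008 0.01" --pt "-0.002 0.007 0.0055 0 -0.008 0.01"

```text
time_s: 7.05
ee_pos: [0.4848, 0.3057, 0.0437]
orientation: [1.806, 1.872, 0.651]
contact_force: [-0.6, 0.9, -0.1]
gripper_width: -0.0003
```

```bash
python3 - <<'E'
from h import *
st(); go(-.071,0.0,.047,.9,3,head=.15)
E
```

```text
local [-0.0881  0.0006  0.0437] phi 0.901 head 0.172 roll z -0.001 F local [-0.7, 0.9, -0.1] q [ 0.62  0.07  2.1  -0.77  0.52 -0.39] t 7.05
[[-0.0012,0.0051,0.0026,-0.0004,-0.0046,0.006],[-0.0011,0.0051,0.0026,-0.0004,-0.0046,0.006],[-0.0011,0.0051,0.0026,-0.0004,-0.0046,0.006]]
```

>>> arm_command --pt "-0.001 0.005 0.0025 0 -0.005 0.006" --pt "-0.001 0.005 0.0025 0 -0.005 0.006" --pt "-0.001 0.005 0.0025 0 -0.005 0.006" --pt "0 0 0 0 0 0"

```text
time_s: 7.55
ee_pos: [0.5035, 0.3029, 0.0479]
orientation: [1.826, 1.844, 0.642]
contact_force: [0.4, 0.7, -0.5]
gripper_width: 0.0002
```

```bash
cat >> h.py <<'E'
def touch(th,phi,rho,h=.011):
    """TCP (local x,z) so that the finger just touches the tag's ring side; corner at radius rho"""
    e=np.array([-np.cos(th),np.sin(th)]); n=np.array([-np.sin(th),-np.cos(th)])
    lip=(.0803*e-.0083*n); u=np.array([np.sin(phi),np.cos(phi)]); b=np.array([-np.cos(phi),np.sin(phi)])
    up=rho*e+.002*n  # corner on flat
    if rho>.062: up=rho*e+(.002-(rho-.062)*np.tan(np.pi/6))*n
    if th-phi<np.pi/2-.0:
        t=up-h*u
        # lip vertex must be on outside of upper face: (lip-t)@u>=h
        pen=h-(lip-t)@u
        if pen>0 and (lip-t)@b>0: t=t+n*pen/(-(n@u)) if n@u<0 else t-u*pen
    else: t=rho*e+.002*n+h*u*np.clip(((th-phi)-np.pi/2)/.3,-1,1)
    return t[0],t[1]+.072
E
python3 - <<'E'
from h import *
import cv2
st()
im=eyes.snapshot("scene");cv2.imwrite("pics/s3.png",cv2.resize(im[170:300,300:450,::-1],None,fx=4.5,fy=4.5,interpolation=cv2.INTER_CUBIC))
im=eyes.snapshot("wrist");cv2.imwrite("pics/w3.png",cv2.rotate(im[:,:,::-1],cv2.ROTATE_180))
for th in(.05,.1,.2,.4,.6,.8,1.,1.4,1.8,2.2,2.6,3,3.14): 
    phi=np.interp(th,[1.,3.],[.9,1.35]); print(th,round(phi,2),np.round(touch(th,phi,.061),4))
E
```

```text
local [-0.0692  0.0005  0.0479] phi 0.9 head 0.146 roll z -0.001 F local [0.3, 0.8, -0.5] q [ 0.6   0.09  2.07 -0.76  0.53 -0.4 ] t 7.55
0.05 0.9 [-0.0702  0.0546]
0.1 0.9 [-0.0705  0.0597]
0.2 0.9 [-0.07    0.0695]
0.4 0.9 [-0.0657  0.0869]
0.6 0.9 [-0.0601  0.098 ]
0.8 0.9 [-0.0526  0.1075]
1.0 0.9 [-0.0433  0.1154]
1.4 0.99 [-0.0215  0.1257]
1.8 1.08 [0.0022 0.1267]
2.2 1.17 [0.0242 0.1182]
2.6 1.26 [0.0408 0.1018]
3 1.35 [0.0629 0.0832]
3.14 1.35 [0.0688 0.0759]
```

View pics/s3.png

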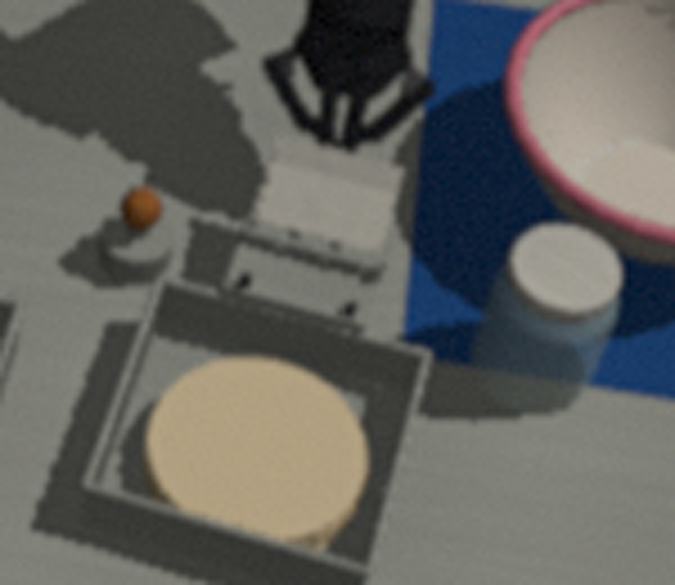

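View pics/w3.png

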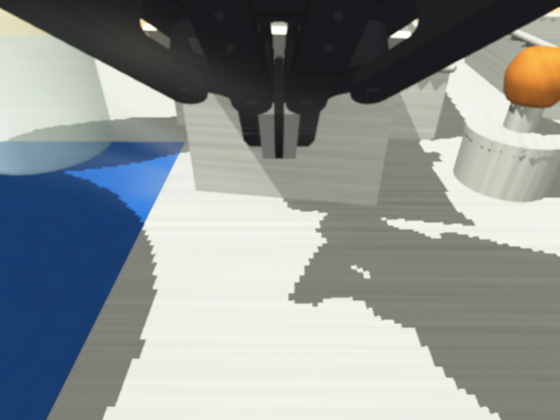

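```bash
cat >> h.py <<'E'
def path(ths,rho0=.058,head=.14,n=3,rho1=None,first=None):
    p,R,s=cur(); P,Q=p,R
    for i,th in enumerate(ths):
        phi=np.interp(th,[1.,3.],[.9,1.35]); x,z=touch(th,phi,rho0)
        T=toolR(phi,head=head); w=W(x,0,z); show(rows(P,Q,w,T,n if i or not first else first)); P,Q=w,T
E
python3 - <<'E'
from h import *
path([.2,.4,.6],n=5,first=7)
E
```

```text
[[-0.0001,0.0019,-0.0019,-0.0001,-0.0005,0.0008],[-0.0001,0.0019,-0.0019,-0.0001,-0.0005,0.0008],[-0.0001,0.0019,-0.0019,-0.0001,-0.0005,0.0008],[-0.0001,0.0019,-0.0019,-0.0001,-0.0005,0.0008],[-0.0001,0.0019,-0.0019,-0.0001,-0.0005,0.0008],[-0.0001,0.0019,-0.0019,-0.0001,-0.0005,0.0008],[-0.0001,0.0019,-0.0019,-0.0001,-0.0005,0.0008]]
[[-0.0001,0.0028,-0.0023,0,0,0],[-0.0001,0.0028,-0.0023,0,0,0],[-0.0001,0.0028,-0.0023,0,0,0],[-0.0001,0.0028,-0.0023,0,0,0],[-0.0001,0.0028,-0.0023,0,0,0]]
[[-0.0002,0.0024,-0.0012,0,0,0],[-0.0002,0.0024,-0.0012,0,0,0],[-0.0002,0.0024,-0.0012,0,0,0],[-0.0002,0.0024,-0.0012,0,0,0],[-0.0002,0.0024,-0.0012,0,0,0]]
```

>>> arm_command --pt "0 0.002 -0.002 0 0 0" --pt "0 0.002 -0.002 0 0 0" --pt "0 0.002 -0.002 0 0 0" --pt "0 0.002 -0.002 0 0 0" --pt "0 0.002 -0.002 0 0 0" --pt "0 0.002 -0.002 0 0 0" --pt "0 0.002 -0.002 0 0 0" --pt "0 0.003 -0.0025 0 0 0" --pt "0 0.003 -0.0025 0 0 0" --pt "0 0.003 -0.0025 0 0 0"

```text
time_s: 8.9
ee_pos: [0.5073, 0.3029, 0.0807]
orientation: [1.826, 1.846, 0.641]
contact_force: [-1.2, -0.6, -0.1]
gripper_width: 0.0002
```

```bash
python3 - <<'E'
from h import *
import cv2
st()
im=eyes.snapshot("scene");cv2.imwrite("pics/s4.png",cv2.resize(im[170:300,300:450,::-1],None,fx=4.5,fy=4.5,interpolation=cv2.INTER_CUBIC))
path([.4,.6,.8],n=5,first=3)
E
```

```text
local [-0.0655  0.001   0.0807] phi 0.901 head 0.146 roll z -0.001 F local [-1.1, -0.8, -0.1] q [ 0.6   0.04  2.03 -0.67  0.59 -0.51] t 8.9
[[-0.0005,0.001,-0.0005,-0.0002,-0.0013,0.0021],[-0.0005,0.001,-0.0005,-0.0002,-0.0013,0.0021],[-0.0005,0.001,-0.0005,-0.0002,-0.0013,0.0021]]
[[-0.0002,0.0024,-0.0012,0,0,0],[-0.0002,0.0024,-0.0012,0,0,0],[-0.0002,0.0024,-0.0012,0,0,0],[-0.0002,0.0024,-0.0012,0,0,0],[-0.0002,0.0024,-0.0012,0,0,0]]
[[-0.0002,0.0022,-0.0005,0,0,0],[-0.0002,0.0022,-0.0005,0,0,0],[-0.0002,0.0022,-0.0005,0,0,0],[-0.0002,0.0022,-0.0005,0,0,0],[-0.0002,0.0022,-0.0005,0,0,0]]
```

View pics/s4.png

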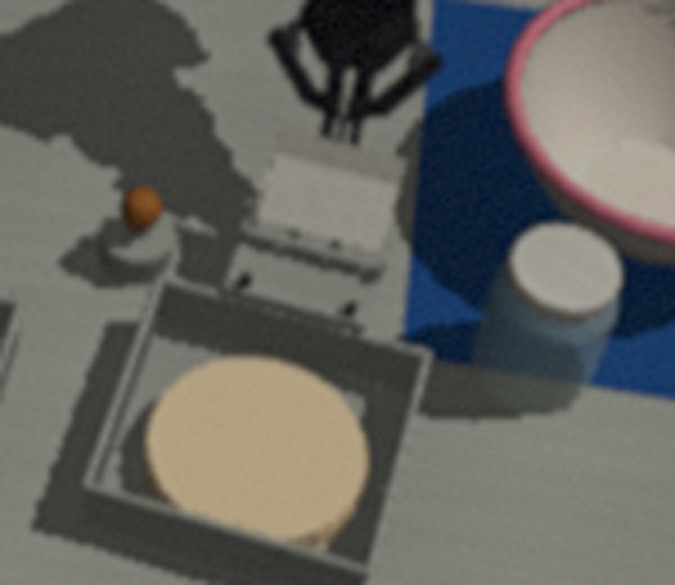

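The lip has lifted (its edge went from row ~150 to ~130) and the tray hasn't moved, so I'll carry on.

>>> arm_command --pt "0 0.0025 -0.0015 0 0 0" --pt "0 0.0025 -0.0015 0 0 0" --pt "0 0.0025 -0.0012 0 0 0" --pt "0 0.0025 -0.0012 0 0 0" --pt "0 0.0025 -0.0012 0 0 0" --pt "0 0.0025 -0.0012 0 0 0" --pt "0 0.0022 -0.0005 0 0 0" --pt "0 0.0022 -0.0005 0 0 0" --pt "0 0.0022 -0.0005 0 0 0" --pt "0 0.0022 -0.0005 0 0 0"

```text
time_s: 10.2
ee_pos: [0.5207, 0.3029, 0.1049]
orientation: [1.826, 1.846, 0.64]
contact_force: [-2.1, -0.3, -0.8]
gripper_width: -0.0003
```

```bash
python3 - <<'E'
from h import *
import cv2
st()
im=eyes.snapshot("scene");cv2.imwrite("pics/s5.png",cv2.resize(im[170:300,300:450,::-1],None,fx=4.5,fy=4.5,interpolation=cv2.INTER_CUBIC))
path([.8,1.,1.2,1.4],n=4,first=4)
E
```

```text
local [-0.0521  0.0029  0.1049] phi 0.901 head 0.145 roll z -0.001 F local [-2.0, -0.6, -0.8] q [ 0.58  0.03  1.99 -0.61  0.63 -0.59] t 10.2
[[-0.0008,0.0002,0.0001,-0.0003,-0.0009,0.0016],[-0.0008,0.0002,0.0001,-0.0003,-0.0009,0.0016],[-0.0008,0.0002,0.0001,-0.0003,-0.0009,0.0016],[-0.0008,0.0002,0.0001,-0.0003,-0.0009,0.0016]]
[[-0.0003,0.0029,-0.0001,0,0,0],[-0.0003,0.0029,-0.0001,0,0,0],[-0.0003,0.0029,-0.0001,0,0,0],[-0.0003,0.0029,-0.0001,0,0,0]]
[[-0.0003,0.0028,0.0003,0.0113,0,0],[-0.0003,0.0028,0.0003,0.0113,0,0],[-0.0003,0.0028,0.0003,0.0113,0,0],[-0.0003,0.0029,0.0002,0.0113,0,0]]
[[-0.0004,0.0027,0.0008,0.0113,0,0],[-0.0004,0.0027,0.0007,0.0113,0,0],[-0.0004,0.0027,0.0007,0.0113,0,0],[-0.0004,0.0028,0.0007,0.0112,0,0]]
```

View pics/s5.png

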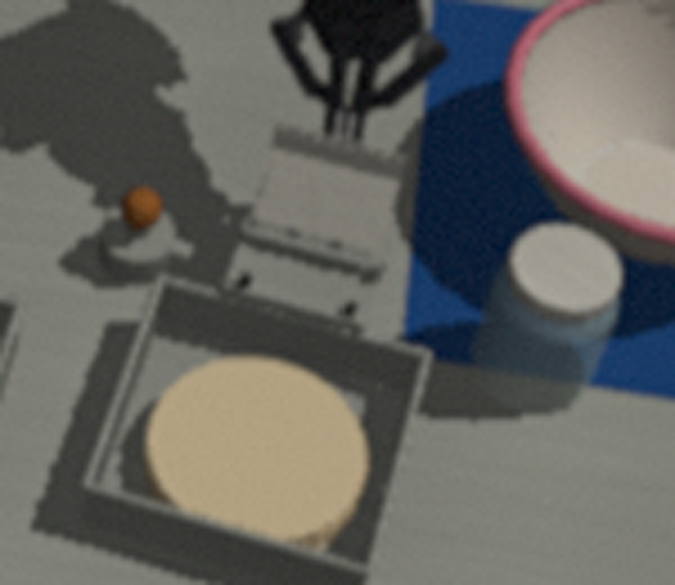

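>>> arm_command --pt "-0.0007 0.003 0 0 0 0" --pt "-0.0007 0.003 0 0 0 0" --pt "-0.0007 0.003 0 0 0 0" --pt "-0.0007 0.003 0 0 0 0" --pt "-0.0004 0.0028 0.0003 0.011 0 0" --pt "-0.0004 0.0028 0.0003 0.011 0 0" --pt "-0.0004 0.0028 0.0003 0.011 0 0" --pt "-0.0004 0.0028 0.0003 0.011 0 0" --pt "-0.0004 0.0027 0.0007 0.011 0 0" --pt "-0.0004 0.0027 0.0007 0.011 0 0" --pt "-0.0004 0.0027 0.0007 0.011 0 0" --pt "-0.0004 0.0027 0.0007 0.011 0 0"

```text
time_s: 11.75
ee_pos: [0.553, 0.2975, 0.1243]
orientation: [1.885, 1.905, 0.565]
contact_force: [-1.8, 0.3, 0.5]
gripper_width: 0.0002
```

```bash
python3 - <<'E'
from h import *
import cv2
st()
im=eyes.snapshot("scene");cv2.imwrite("pics/s6.png",cv2.resize(im[170:300,300:450,::-1],None,fx=4.5,fy=4.5,interpolation=cv2.INTER_CUBIC))
path([1.4,1.6,1.8,2.],rho0=.056,n=4,first=4)
E
```

```text
local [-0.0195  0.0018  0.1243] phi 0.994 head 0.148 roll z -0.0 F local [-1.9, 0.0, 0.5] q [ 0.5   0.06  1.87 -0.4   0.73 -0.84] t 11.75
[[-0.0004,-0.0009,0.0005,-0.0011,-0.0011,0.0017],[-0.0004,-0.0009,0.0005,-0.0011,-0.0011,0.0017],[-0.0004,-0.0009,0.0005,-0.0011,-0.0011,0.0017],[-0.0004,-0.0009,0.0005,-0.0011,-0.0011,0.0017]]
[[-0.0004,0.0025,0.0011,0.0113,0,0],[-0.0004,0.0025,0.0011,0.0113,0,0],[-0.0004,0.0025,0.0011,0.0113,0,0],[-0.0004,0.0025,0.0011,0.0113,0,0]]
[[-0.0004,0.0022,0.0015,0.0112,0,0],[-0.0004,0.0023,0.0015,0.0113,0,0],[-0.0004,0.0023,0.0015,0.0113,0,0],[-0.0004,0.0023,0.0014,0.0112,0,0]]
[[-0.0004,0.002,0.0018,0.0112,0,0],[-0.0004,0.002,0.0018,0.0112,0,0],[-0.0004,0.002,0.0018,0.0112,0,0],[-0.0004,0.002,0.0018,0.0113,0,0]]
```

View pics/s6.png

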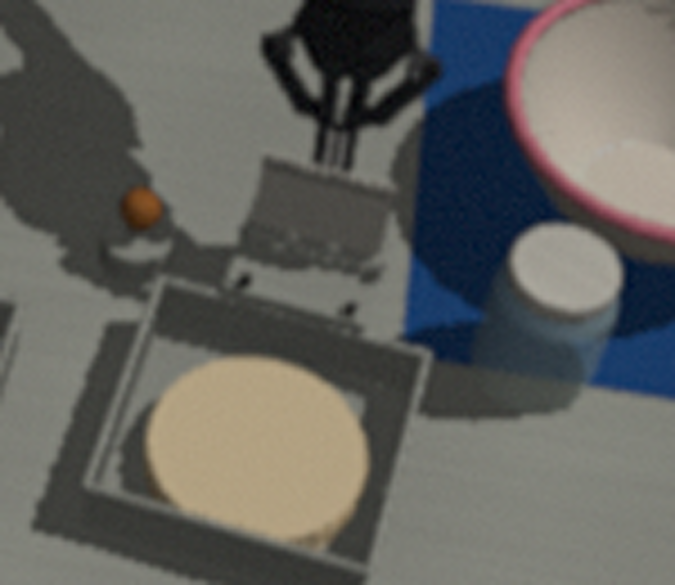

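The tag is near upright and the tray still hasn't moved.

>>> arm_command --pt "-0.0005 0.0025 0.0012 0.011 0 0" --pt "-0.0005 0.0025 0.0012 0.011 0 0" --pt "-0.0005 0.0025 0.0012 0.011 0 0" --pt "-0.0005 0.0025 0.0012 0.011 0 0" --pt "-0.0005 0.0022 0.0015 0.011 0 0" --pt "-0.0005 0.0022 0.0015 0.011 0 0" --pt "-0.0005 0.0022 0.0015 0.011 0 0" --pt "-0.0005 0.0022 0.0015 0.011 0 0" --pt "-0.0004 0.002 0.0018 0.011 0 0" --pt "-0.0004 0.002 0.0018 0.011 0 0" --pt "-0.0004 0.002 0.0018 0.011 0 0" --pt "-0.0004 0.002 0.0018 0.011 0 0"

```text
time_s: 13.3
ee_pos: [0.5875, 0.2918, 0.1215]
orientation: [1.971, 1.993, 0.44]
contact_force: [0.0, 0.1, -0.0]
gripper_width: 0.0002
```

```bash
python3 - <<'E'
from h import *
import cv2
st()
im=eyes.snapshot("scene");cv2.imwrite("pics/s7.png",cv2.resize(im[170:300,300:450,::-1],None,fx=4.5,fy=4.5,interpolation=cv2.INTER_CUBIC))
path([2.0,2.2,2.4,2.6],rho0=.054,n=4,first=4)
print([np.round(touch(t,np.interp(t,[1.,3.],[.9,1.35]),.052),4) for t in(2.2,2.4,2.6,2.8,3,3.1)])
E
```

```text
local [0.0155 0.0009 0.1215] phi 1.136 head 0.147 roll z -0.0 F local [0.0, 0.2, -0.0] q [ 0.43  0.16  1.72 -0.22  0.87 -1.04] t 13.3
[[0,-0.0016,0.0004,-0.0029,-0.0008,0.0018],[0,-0.0016,0.0004,-0.0029,-0.0008,0.0018],[0,-0.0016,0.0004,-0.0029,-0.0008,0.0018],[0,-0.0016,0.0004,-0.0029,-0.0008,0.0018]]
[[-0.0003,0.0016,0.002,0.0113,0,0],[-0.0003,0.0016,0.002,0.0113,0,0],[-0.0003,0.0016,0.002,0.0113,0,0],[-0.0003,0.0016,0.002,0.0113,0,0]]
[[-0.0003,0.0012,0.0023,0.0112,0,0],[-0.0003,0.0013,0.0022,0.0113,0,0],[-0.0003,0.0013,0.0022,0.0113,0,0],[-0.0003,0.0013,0.0022,0.0112,0,0]]
[[-0.0002,0.0008,0.0024,0.0113,0,0],[-0.0002,0.0009,0.0024,0.0112,0,0],[-0.0002,0.0009,0.0024,0.0113,0,0],[-0.0002,0.0009,0.0024,0.0113,0,0]]
[array([0.0189, 0.1109]), array([0.0267, 0.1048]), array([0.0331, 0.0972]), array([0.0377, 0.0884]), array([0.054, 0.082]), array([0.0583, 0.0776])]
```

View pics/s7.png

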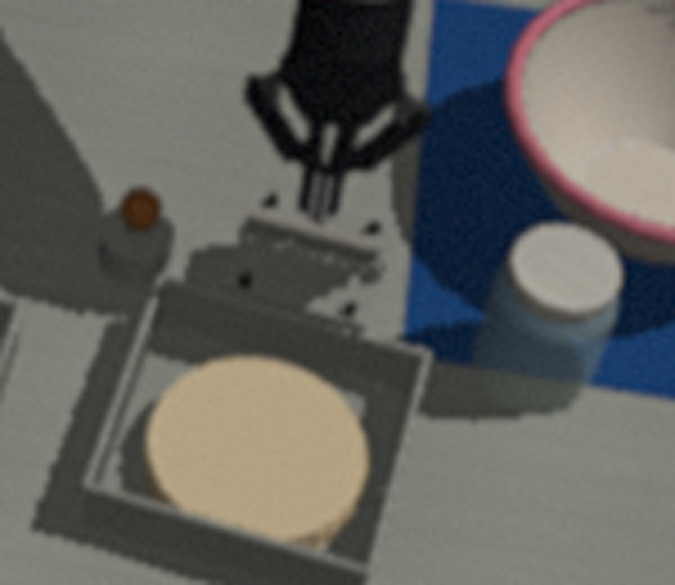

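The tag is past upright and about edge-on to the camera, at roughly 2.1 rad.

>>> arm_command --pt "-0.0003 0.0016 0.002 0.011 0 0" --pt "-0.0003 0.0016 0.002 0.011 0 0" --pt "-0.0003 0.0016 0.002 0.011 0 0" --pt "-0.0003 0.0016 0.002 0.011 0 0" --pt "-0.0003 0.0013 0.0022 0.011 0 0" --pt "-0.0003 0.0013 0.0022 0.011 0 0" --pt "-0.0003 0.0013 0.0022 0.011 0 0" --pt "-0.0003 0.0013 0.0022 0.011 0 0" --pt "-0.0003 0.0012 0.0024 0.011 0 0" --pt "-0.0003 0.0012 0.0024 0.011 0 0" --pt "-0.0003 0.0012 0.0024 0.011 0 0" --pt "-0.0003 0.0012 0.0024 0.011 0 0"

```text
time_s: 14.85
ee_pos: [0.6141, 0.2881, 0.1012]
orientation: [2.053, 2.076, 0.305]
contact_force: [-0.4, 0.8, 0.2]
gripper_width: 0.0
```

```bash
python3 - <<'E'
from h import *
import cv2
st()
im=eyes.snapshot("scene");cv2.imwrite("pics/s8.png",cv2.resize(im[170:300,300:450,::-1],None,fx=4.5,fy=4.5,interpolation=cv2.INTER_CUBIC))
go(.045,0,.082,1.35,6,head=.14)
E
```

```text
local [0.0424 0.0008 0.1012] phi 1.278 head 0.146 roll z -0.001 F local [-0.5, 0.8, 0.2] q [ 0.37  0.28  1.58 -0.12  1.01 -1.16] t 14.85
[[-0.0002,-0.0005,0.0031,0.0119,-0.0002,0.0013],[-0.0002,-0.0005,0.0031,0.0119,-0.0002,0.0013],[-0.0002,-0.0005,0.0031,0.0119,-0.0002,0.0013],[-0.0002,-0.0004,0.0031,0.0119,-0.0002,0.0013],[-0.0002,-0.0004,0.0032,0.0119,-0.0002,0.0013],[-0.0002,-0.0004,0.0032,0.0119,-0.0002,0.0013]]
```

View pics/s8.png

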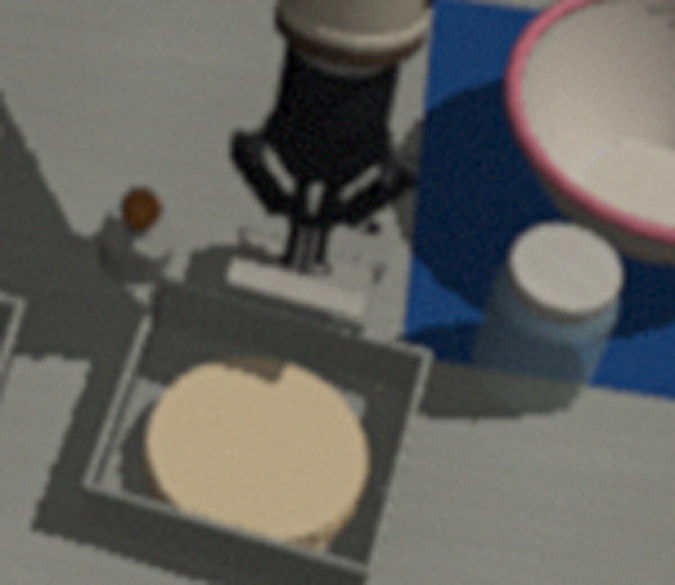

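>>> arm_command --pt "0 -0.0003 0.003 0.012 0 0" --pt "0 -0.0003 0.003 0.012 0 0" --pt "0 -0.0003 0.003 0.012 0 0" --pt "0 -0.0003 0.003 0.012 0 0" --pt "0 -0.0003 0.003 0.012 0 0" --pt "0 -0.0003 0.003 0.012 0 0"

```text
time_s: 15.65
ee_pos: [0.6177, 0.288, 0.0823]
orientation: [2.096, 2.119, 0.229]
contact_force: [0.6, -0.3, 0.3]
gripper_width: 0.0004
```

```bash
python3 - <<'E'
from h import *
import cv2
st()
im=eyes.snapshot("scene");cv2.imwrite("pics/s9.png",cv2.resize(im[170:300,300:450,::-1],None,fx=4.5,fy=4.5,interpolation=cv2.INTER_CUBIC))
go(.046,0,.072,1.4,6,head=.14)
E
```

```text
local [0.0459 0.0013 0.0823] phi 1.355 head 0.146 roll z -0.0 F local [0.6, -0.2, 0.3] q [ 0.36  0.34  1.53 -0.08  1.07 -1.19] t 15.65
[[-0.0002,-0.0004,0.0016,0.0074,-0.0002,0.0013],[-0.0002,-0.0004,0.0016,0.0074,-0.0002,0.0013],[-0.0002,-0.0003,0.0016,0.0074,-0.0002,0.0013],[-0.0002,-0.0003,0.0016,0.0074,-0.0002,0.0013],[-0.0002,-0.0003,0.0016,0.0074,-0.0002,0.0013],[-0.0002,-0.0003,0.0016,0.0074,-0.0002,0.0013]]
```

View pics/s9.png

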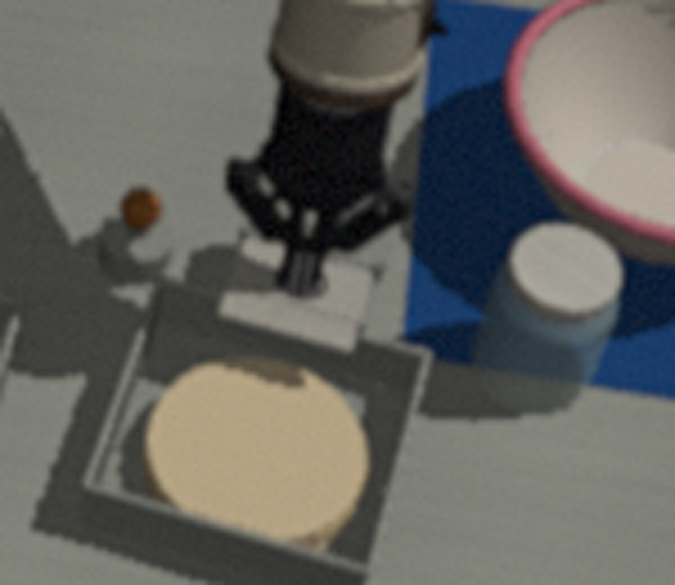

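Nearly flat now. I'll press down gently in small steps and watch the force.

>>> arm_command --pt "0 -0.0003 0.0016 0.007 0 0" --pt "0 -0.0003 0.0016 0.007 0 0" --pt "0 0 0.0015 0 0 0"

```text
time_s: 16.08
ee_pos: [0.6181, 0.288, 0.0769]
orientation: [2.105, 2.128, 0.213]
contact_force: [-0.7, -0.3, 1.0]
gripper_width: 0.0002
```

```bash
python3 - <<'E'
from h import *
st()
E
```

```text
local [0.0464 0.0013 0.0769] phi 1.371 head 0.145 roll z -0.0 F local [-0.7, -0.4, 1.0] q [ 0.36  0.35  1.52 -0.08  1.08 -1.2 ] t 16.075
```

>>> arm_command --pt "0 0 0.0015 0 0 0" --pt "0 0 0.001 0 0 0"

```text
time_s: 16.32
ee_pos: [0.6184, 0.288, 0.075]
orientation: [2.105, 2.128, 0.213]
contact_force: [-9.2, -3.0, 16.6]
gripper_width: -0.0001
```

```bash
python3 - <<'E'
from h import *
st()
E
```

```text
local [0.0467 0.0014 0.075 ] phi 1.371 head 0.146 roll z -0.0 F local [-8.7, -4.3, 16.6] q [ 0.36  0.35  1.53 -0.08  1.08 -1.2 ] t 16.325
```

Firm contact at z = 75 mm (the leaf's top should be at 74 mm). Now I'll back off straight up.

>>> arm_command --pt "0 0 -0.001 0 0 0" --pt "0 0 -0.002 0 0 0" --pt "0 0 -0.004 0 0 0" --pt "0 0 -0.01 0 0 0" --pt "0 0 -0.02 0 0 0" --pt "0 0 -0.03 0 0 0" --pt "0 -0.01 -0.03 0 0 0" --pt "0 -0.02 -0.03 0 0 0" --pt "0 -0.03 -0.02 0 0 0" --pt "0 -0.03 -0.01 0 0 0" --pt "0 -0.03 0 0 0 0"

```text
time_s: 17.7
ee_pos: [0.4654, 0.2863, 0.2195]
orientation: [2.104, 2.124, 0.225]
contact_force: [-0.3, -0.7, -0.3]
gripper_width: -0.0001
```

```bash
python3 - <<'E'
from h import *
import cv2
st()
im=eyes.snapshot("scene");cv2.imwrite("pics/s10.png",cv2.resize(im[170:300,300:450,::-1],None,fx=4.8,fy=4.8,interpolation=cv2.INTER_CUBIC))
a=eyes.snapshot("top")[...,::-1];cv2.imwrite("pics/t10.png",cv2.resize(a[130:255,90:240],None,fx=4.8,fy=4.8,interpolation=cv2.INTER_CUBIC))
cv2.imwrite("pics/w10.png",cv2.rotate(eyes.snapshot("wrist")[...,::-1],cv2.ROTATE_180))
E
```

```text
local [-0.1047 -0.0211  0.2195] phi 1.363 head 0.162 roll z 0.003 F local [-0.2, -0.7, -0.3] q [ 0.46 -0.02  1.66 -0.09  1.32 -1.1 ] t 17.7
```

View pics/s10.png

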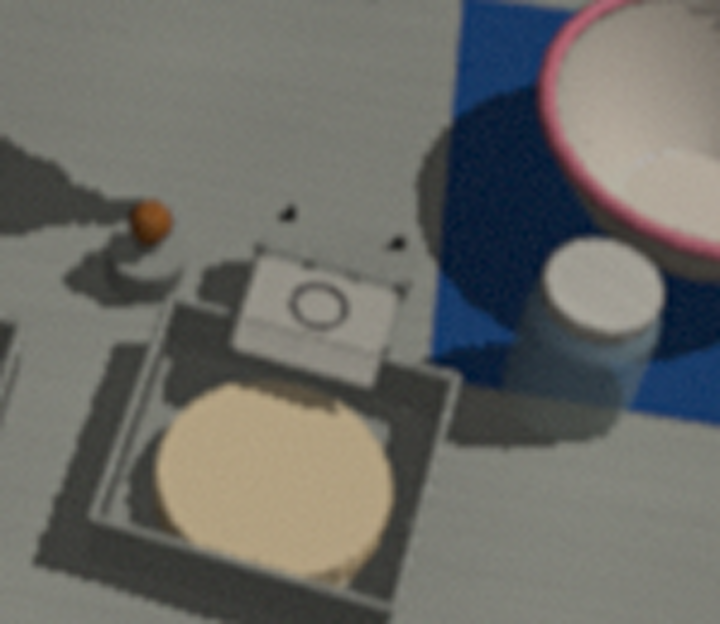

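View pics/t10.png

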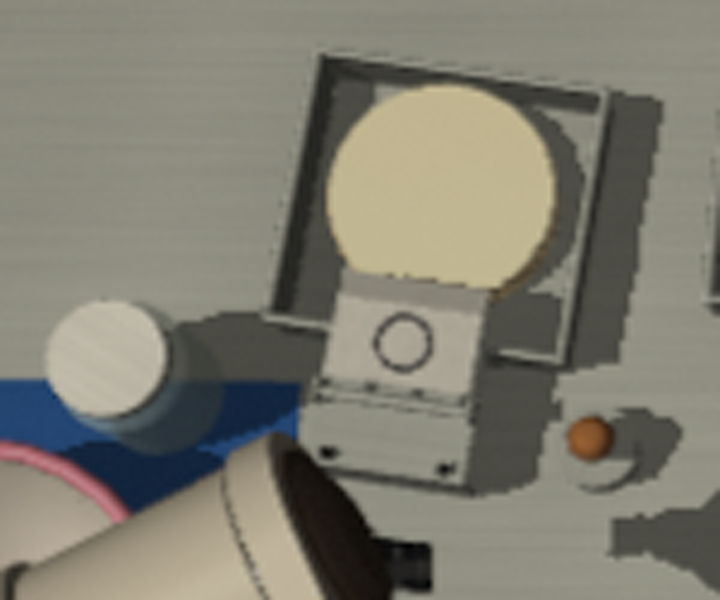

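View pics/w10.png

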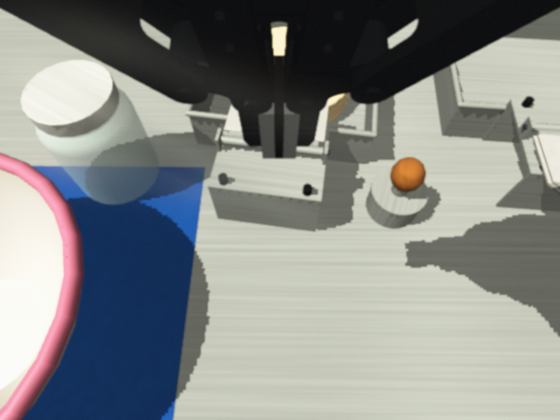

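```bash
python3 - <<'E'
from h import *
for n,off,f in(("top",(90,130),4.8),("scene",(300,170),4.8)):
  for th in(2.9,3.0,3.14):
    e=np.array([-np.cos(th),np.sin(th)]); nn=np.array([-np.sin(th),-np.cos(th)])
    o=[]
    for r,h in((79,-8),(62,2)):
      q=e*r/1e3+nn*h/1e3
      for sy in(.046,-.046): o.append(((proj(n,W(q[0],sy,.072+q[1]))-off+.5)*f-.5).round().tolist())
    print(n,th,o)
E
```

```text
top 2.9 [[340.0, 267.0], [485.0, 288.0], [333.0, 294.0], [479.0, 315.0]]
top 3.0 [[343.0, 269.0], [487.0, 289.0], [336.0, 294.0], [481.0, 315.0]]
top 3.14 [[347.0, 274.0], [490.0, 294.0], [339.0, 296.0], [483.0, 317.0]]
scene 2.9 [[373.0, 365.0], [232.0, 325.0], [381.0, 337.0], [240.0, 297.0]]
scene 3.0 [[371.0, 373.0], [230.0, 333.0], [379.0, 344.0], [239.0, 305.0]]
scene 3.14 [[369.0, 383.0], [229.0, 343.0], [377.0, 353.0], [237.0, 314.0]]
```

```bash
python3 - <<'E'
from h import *
st(); print(ctrl.sign_off())
E
```

```text
local [-0.1047 -0.021   0.2188] phi 1.364 head 0.161 roll z 0.003 F local [0.6, -0.1, 1.4] q [ 0.46 -0.02  1.66 -0.09  1.32 -1.1 ] t 17.85
the job is handed in; nothing more can be done
None
```

The tag on the sheets tray is turned over and lies flat with its ring face up. I handed the job in at 17.9 s.

- **How it was done:** I closed the fingers, slid the tip under the lip, and eased the tag over in small steps over about 8 s. I then pressed it down and backed off clear of everything.
- **Force:** the final press met the stop at about 17 N downward, with about 9 N sideways. That is the highest of the readings, which I took only at the end of each move.
- **Last checks:** the ring shows face up in the scene and top pictures. The lip corners in the scene picture are within a few pixels of where a fully flat tag should put them. The sheets tray, cutter and jar are at the same pixels as at the start in the top view, which shows no movement to within 2–3 mm.
- **What went wrong on the way:** my first, flatter approach ran joint 4 up against its range limit, reading -1.39. I backed off and came in more steeply; nothing had been touched.
- **Not checked:** I kept away from the other two trays and their tags, but did not compare them again in the last pictures.

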